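# Draw a shaft out of its storage tube and lay it in the kit cradle

## Robot

A 6-joint arm with a two-finger parallel gripper is mounted at the origin on the work surface. World frame = base frame: x ahead of the robot, y to its left, z up, the work surface at z = 0. Lengths are in m, angles in rad, forces in N, time in s.
With the tool pointing down it reaches from about 0.225 to 0.725 m from the base axis. Payload 3.1 kg.
Tool frame: the origin (TCP) lies at the very end of the fingers, on their centre line; the grasp point (between the pads) lies 19 mm behind it; z points along the fingers, y is the line along which they close (so a half turn about z gives the same grasp; the last joint's range is limited). The gripper opens to 85 mm and grips with 20 to 120 N. Pads are 22 mm wide; open, the fingers measure 114 mm over their backs; the gripper's body (76 mm by 85 mm) begins 54 mm behind the grasp point. The pads swing forward as they close: fully open they stand 13 mm farther back than shut.
Start: joints at [1.054, 0.048, 0.099, 1.622, 0, 1.443], TCP at [0.199, 0.486, 0.204] pointing down, gripper open.
Joint ranges: [-2.91, 2.91], [-0.99, 1.94], [-1.21, 1.42], [-2.12, 2.29], [-1.49, 1.47], [-3.14, 3.14]. Speed limits (rad/s): [2.79, 2.79, 3.14, 3.14, 3.14, 3.14].

## Interface

Orientations are given as a unit quaternion [w, x, y, z].
In Python, from station import robot, imaging, ticket, models gives the robot as it stands. The module is installed in compiled form; this text tells all that it offers.
- The arm moves only by the tool play_rows, never from a script. Its argument "plan" is one flat list of numbers, 5 for each row, row after row: the shift along the tool's x, y, z each as a share of 0.3 m, from -1 to 1, then the turn about the tool's z as a share of 90 degrees, from -1 to 1, then the closure, from 0 (fully open) to 1 (shut). A call has 1 to 20 rows; each row shifts and turns the commanded pose from where the row before left it, along the tool's axes as they then stand; what a row does not reach is not made up. A row lasts 1/12 s, in which the tool goes at most 41.7 mm and 7.16 degrees, less where a joint would pass 70% of its speed; a pose out of reach is approached as far as the arm can. A call with a number of a shift or a turn outside -1 to 1 is refused whole. A call with a gripper value outside its range is refused whole. The fingers move at their own pace and stop on an object; "force" is the grip in N (left out, the last holds). Time passes only in rows, so rows that do not move let the fingers close. It gives the time, the measured TCP pose, the force, the opening and the grip force at its end, in the units of the state.
- robot.get_obs(): the state, without advancing time (a new reading comes with each control period).
- imaging.grab_frame(name): name is "side" or "top" or "wrist"; returns a dict with "frame" (400x640x3 uint8, blue, green, red), "intrinsics" (3x3 intrinsics, pixels), "dist" ([k1, k2, p1, p2, k3] as OpenCV has them; the pictures are not rectified), "R" (3x3) and "t" (3): a world point X has camera coordinates R X + t. Camera axes: x right, y down, z forward; pixel columns grow to the right and rows downward; lengths in m; the calibration is good to about 2 mm. A picture is of the moment at which its call begins. There is no depth.
- ticket.finish_job(): hands the job in; it is judged then, once.
Trained networks look in a picture, given as the dict that the camera call returned (one of the last four; its "shot" number tells which), for a name from the list of things; names that differ only in an ending like _2 or _b are one class to them, and where a whole thing is asked for, a point or a joint stands for the part that bears it (a point fixed in the world has none). Each returns a list of dicts, best first, with "conf" (0 to 1); they miss things now and then, are a little off and sometimes report something else, mostly with a low value. They report only what shows in the picture. A call takes as long as a camera call. They do not tell look-alikes from the thing itself.
- models.look_for(label, picture): "position" ([row, column] in pixels, amid what is visible of it).
The state is a dict: "time": time; "joints": joint angles; "dq": joint speeds; "joint_torque": joint torques, N m; "tool_pos": TCP position; "tcp_rot": TCP orientation; "ft_force": force on the tool from outside, world axes, zero at the start; "wrist_torque": the same for the moment, N m; "gripper_width": opening from 0.0 (shut) to 1.0 (fully open); "finger_force": force on a finger pad.
Only numpy, scipy, OpenCV 4.12 (cv2) and the standard library are available. Lean on these libraries where they do the work, as an engineer would, in place of code of your own. Each camera call takes 0.05 s, during which the arm holds its last target. There are 200 camera calls.

## Task

Slide the small frosted door fully open by its orange tab, then draw the aluminium rod all the way out of the blue tube and through the doorway, taking fresh grips along it because the hand cannot pass the door frame. Lay the rod in the V blocks of the green kit cradle, between its end walls, leave the door fully open and do not disturb the other parts.

Things in the scene. Friction and masses are not known exactly. Their poses are not given: they have to be found in the camera images.
- rack: Fixed rod rack on an aluminium base (50 x 560 x 8 mm). Origin on the shelf surface under the tube's mouth; +y is the way out of the tube, level; z up. Blue tube, bore 27, outside 36 (clamps 39), top 78 mm above the shelf, from the mouth back to y = -165, closed there. An end plate 30 wide, 75 high stands at y = 385.
- mouth (a point): Centre line of the rod at the tube's mouth, 55 mm above the shelf; axes of the rack. From here to y = 385 mm a black rib, 15 mm wide at most (narrower than the rod), with a shallow V groove, carries the rod level at this height (gap of 12 mm at the door). Fingers may straddle rod and rib down to 10 mm above the shelf.
- doorway (a point): Middle of the doorway, on the rod's centre line, 139 mm beyond the mouth, 55 mm above the shelf; axes of the rack. The frame is 18 mm thick along y; posts at x = +52 to +64 and -167 to -179 mm; two header rails over the whole width, 74 to 82 mm above the shelf: the rod passes beneath, fingers holding it cannot.
- door (a joint): Travel of the small frosted sliding door (panel 95 mm wide, 6 mm thick, hanging in the doorway), in m: 0 closed, 0.095 at its stop, fully open. It slides along the rack's -x; about 1.5 N of friction; it stays where it is left. It bars the rod's way until it is nearly open.
- door_tab (a point): Point to grip on the door's orange tab, 14 mm below its top. The tab is 30 mm along the rack's x, 16 mm along its y, stands 88 to 122 mm above the shelf, over the header. The point moves with the door; door closed, it is at x = -40, y = 139 mm in the rack's frame, 108 mm above the shelf.
- rod_center (a point): Centre of the aluminium rod, 200 mm long, 20 mm in diameter, rounded ends, about 0.17 kg (varies), red band 12 mm wide at its middle. Its length is its own y axis (parallel to the rack's y at the start). At the start most of it is in the tube and 65 to 85 mm stands out of the mouth; it needs only a light pull.
- cradle: Fixed green kit cradle, base 80 x 246 x 8 mm. Origin on the shelf surface under its centre; the rod's length goes along its y axis, either way round. Two black V blocks (16 mm thick, 59 mm wide, top 55 mm above the shelf) stand at y = -60 and +60 mm, with free space for fingers between them; green end walls (70 mm wide, 46 mm high) have inner faces at y = -116 and +116 mm.
- nest (a point): Where the rod's centre is when it lies in both V blocks, midway: on the cradle's centre, 45 mm above the shelf; axes those of the cradle.
- parts_bin: Bystander: fixed blue parts bin, 110 x 200 x 45 mm, origin under its centre. It and the cradle trade places.
- hub: Bystander: yellow plastic spool hub, 72 mm across, 42 mm high; origin on its underside, about its middle. Leave it alone.
- cap: Bystander: blue aluminium knob cap, 48 mm across, 26 mm high; origin on its underside, about its middle. Leave it alone.
- socket: Bystander: black plastic relay socket, 34 x 72 x 34 mm; origin on its underside, about its middle. Leave it alone.
- switch: Bystander: chrome-plated panel mount toggle switch on a black body, 34 x 38 mm, 66 mm high; origin on its underside, about its middle. Leave it alone.
- screw_jar: Bystander: amber jar of screws, 56 mm across, 75 mm high; origin on its underside, about its middle. Leave it alone.
- driver: Bystander: screwdriver lying flat; origin on the shelf, about its middle. Leave it alone.
Not all that is in view belongs to the job. Of the things shaped like the part that bears rod_center, the aluminium one is meant.

How it is judged:
By the outcome, as a careful person would: the job done as asked, in the order asked, and still so for the second after the job is handed in, with the robot touching nothing.
It also fails if it takes over 61 s, if anything falls off the work surface, if the arm or the gripper's body presses on something with over 40 N, if the wrist force passes 120 N, or if a joint passes its speed limit or range.

## Working session

There is one attempt and no reset: what is moved stays moved. The work goes in short steps, Python scripts to look and compute and a tool call to move; the robot and the scene stay as the last step left them, time stands still between calls to the robot, and variables do not carry over. Pictures are saved under pics/ and viewed, at most 10 in all, crops included, and the job is handed in when it is done.

Besides the shell and the picture viewer there is one more tool, called after ">>>" as name(argument=value, ...), one argument or row to a line, values as JSON. play_rows: Moves the arm, as the interface text tells. Shift numbers are shares of 0.3 m and turn numbers shares of 90 degrees, none past 1 either way. Its arguments: {"type":"object","properties":{"plan":{"type":"array","items":{"type":"number"}},"force":{"type":"number"}},"required":["plan"]}

```bash
mkdir -p pics
cat > h.py <<'E'
import numpy as np, cv2
from station import robot, imaging, ticket, models
def grab(n): return imaging.grab_frame(n)
def ray(p,rc):
    u=cv2.undistortPoints(np.array([[[rc[1],rc[0]]]],float),np.array(p["intrinsics"]),np.array(p["dist"]))[0,0]
    R=np.array(p["R"]);t=np.array(p["t"])
    return -R.T@t, R.T@np.array([u[0],u[1],1.])
def atz(p,rc,z):
    c,d=ray(p,rc); return c+d*(z-c[2])/d[2]
def proj(p,X):
    R=np.array(p["R"]);rv=cv2.Rodrigues(R)[0]
    return cv2.projectPoints(np.array(X,float).reshape(-1,1,3),rv,np.array(p["t"],float),np.array(p["intrinsics"]),np.array(p["dist"]))[0][:,0]
def tri(p,a,q,b):
    c1,d1=ray(p,a);c2,d2=ray(q,b)
    s=np.linalg.lstsq(np.c_[d1,-d2],c2-c1,rcond=None)[0]
    return (c1+s[0]*d1+c2+s[1]*d2)/2, np.linalg.norm(c1+s[0]*d1-c2-s[1]*d2)
E
python3 - <<'E'
from h import *
np.set_printoptions(precision=3,suppress=True)
P={n:grab(n) for n in("side","top","wrist")}
cv2.imwrite("pics/top.png",P["top"]["frame"]);cv2.imwrite("pics/side.png",P["side"]["frame"])
cv2.imwrite("pics/w0.png",P["wrist"]["frame"])
for l in "rack door door_tab rod_center cradle parts_bin hub cap socket switch screw_jar driver".split():
  for n in P:
    print(l,n,[(np.round(d["position"]).astype(int).tolist(),round(d["conf"],2)) for d in models.look_for(l,P[n])][:3])
o=robot.get_obs();print(o)
for n in P: print(n,-np.array(P[n]["R"]).T@P[n]["t"],P[n]["R"][2])
E
```

```text
rack side [([195, 346], 0.63)]
rack top [([166, 290], 0.63), ([117, 236], 0.58)]
rack wrist []
door side [([194, 340], 0.87), ([260, 400], 0.33)]
door top []
door wrist [([348, 271], 0.6)]
door_tab side [([193, 339], 0.83)]
door_tab top [([166, 291], 0.7)]
door_tab wrist []
rod_center side [([280, 239], 0.8), ([345, 265], 0.77), ([304, 396], 0.68)]
rod_center top [([285, 414], 0.81), ([128, 436], 0.79), ([249, 488], 0.72)]
rod_center wrist []
cradle side [([271, 305], 0.87)]
cradle top [([217, 408], 0.92)]
cradle wrist []
parts_bin side [([160, 302], 0.57)]
parts_bin top [([219, 211], 0.61)]
parts_bin wrist [([345, 270], 0.78)]
hub side []
hub top [([116, 236], 0.96), ([164, 288], 0.69)]
hub wrist []
cap side [([134, 343], 0.66)]
cap top [([113, 333], 0.45)]
cap wrist []
socket side [([194, 387], 0.67), ([271, 303], 0.25)]
socket top [([116, 290], 0.73), ([109, 385], 0.29)]
socket wrist []
switch side [([260, 402], 0.45)]
switch top [([106, 389], 0.6), ([160, 293], 0.29)]
switch wrist []
screw_jar side [([331, 335], 0.95), ([195, 348], 0.35)]
screw_jar top [([189, 480], 0.78)]
screw_jar wrist []
driver side []
driver top [([163, 157], 0.54)]
driver wrist [([351, 413], 0.68)]
{'time': 1.95, 'joints': array([1.054, 0.048, 0.099, 1.622, 0.   , 1.443]), 'dq': array([ 0.001,  0.001, -0.002,  0.   , -0.   , -0.   ]), 'joint_torque': array([  0.001, -33.863,  32.015,   0.001,  -0.   ,  -0.   ]), 'tool_pos': array([0.199, 0.486, 0.204]), 'tcp_rot': array([0.   , 0.193, 0.981, 0.   ]), 'ft_force': array([-0.286, -0.007,  0.44 ]), 'wrist_torque': array([ 0.018, -0.044, -0.006]), 'finger_force': 0.0, 'gripper_width': 0.9985479299910415}
side [ 0.434 -1.054  1.136] [ 0.029  0.702 -0.712]
top [ 0.249 -0.043  1.191] [ 0.189  0.022 -0.982]
wrist [0.124 0.517 0.372] [ 0.295 -0.125 -0.947]
```

View pics/top.png

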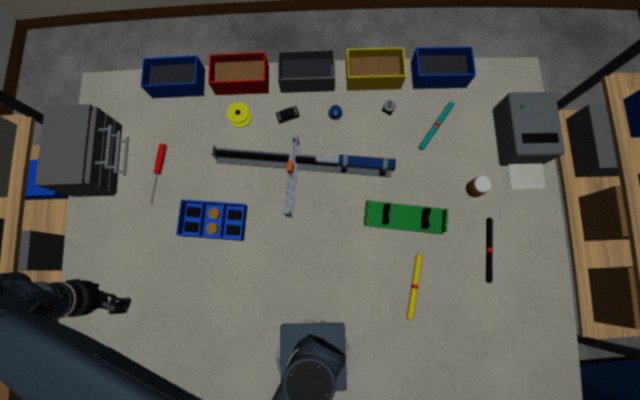

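View pics/side.png

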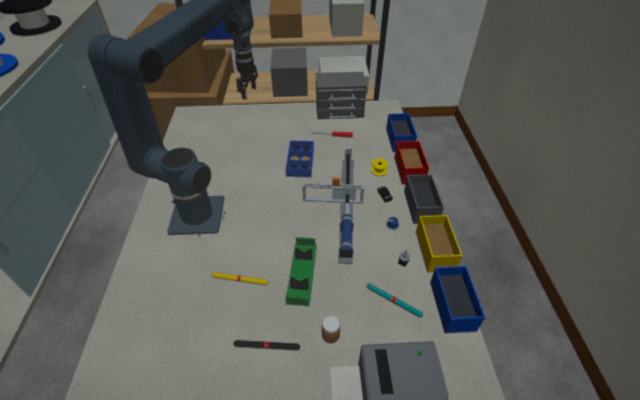

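The top view shows the rack running from the tube at (162,367) to the end plate at (152,215), with the orange tab at (166,291) and the cradle at (217,408). There are four rod-shaped things in view:

| Rod | Pixels (row, column) |
|---|---|
| yellow | (285,414) |
| teal | (128,436) |
| black | (249,488) |
| silver stub out of the tube | (159,328) |

The silver stub is the aluminium one, because it stands out of the blue tube. I'll confirm that in an enlarged crop.

Run:
```python
from h import *
P={n:grab(n) for n in("side","top")}
a=cv2.resize(P["top"]["frame"][128:222,205:405],None,fx=4,fy=4,interpolation=cv2.INTER_CUBIC)[:, :800]
b=cv2.resize(P["top"]["frame"][190:242,355:455],None,fx=4,fy=4,interpolation=cv2.INTER_CUBIC)
c=cv2.resize(P["side"]["frame"][165:216,295:395],None,fx=4,fy=4,interpolation=cv2.INTER_CUBIC)
im=np.zeros((600,800,3),np.uint8); im[:376]=a; im[380:588,:400]=b; im[380:584,400:]=c
cv2.imwrite("pics/crop1.png",im)
```

```text
(no output)
```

View pics/crop1.png

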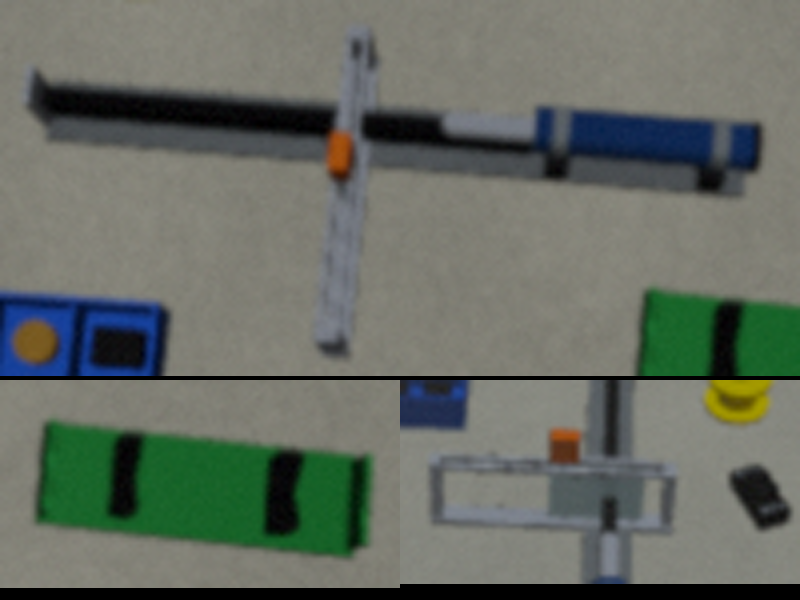

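The crop confirms it: the silver stub runs from the tip at (159,315.5) to the blue mouth at about (160,339), with the door between it and the end plate. Next I'll fit the rack and cradle poses from the edge points.

```bash
cat > fit.py <<'E'
from h import *
from scipy.optimize import least_squares
def fit(obs,x0):
    # obs: list of (pic, (row,col), local xyz); returns x,y,yaw
    def w(v,L): c,s=np.cos(v[2]),np.sin(v[2]); return np.array([v[0]+c*L[0]-s*L[1],v[1]+s*L[0]+c*L[1],L[2]])
    def f(v): return np.concatenate([proj(p,w(v,L))[0]-[rc[1],rc[0]] for p,rc,L in obs])
    r=least_squares(f,x0,loss="soft_l1"); return r.x,f(r.x).reshape(-1,2),lambda L:w(r.x,L)
E
python3 - <<'E'
from fit import *
np.set_printoptions(precision=3,suppress=True)
T=grab("top");S=grab("side")
t=lambda c,r:(128+(r-1.5)/4,205+(c-1.5)/4)
s=lambda c,r:(165+(r-381.5)/4,295+(c-401.5)/4)
g=lambda c,r:(190+(r-381.5)/4,355+(c-1.5)/4)
obs=[(T,t(342,152),(-.040,.139,.122)),(T,t(537,128),(0,0,.065)),(T,t(757,147),(0,-.165,.065)),
 (T,t(36,68),(.015,.385,.075)),
 (T,t(362,31),(.064,.139,.082)),(T,t(330,333),(-.179,.139,.082)),
 (S,s(565,431),(-.040,.139,.122)),(S,s(433,457),(-.179,.130,.082)),(S,s(672,467),(.064,.130,.082))]
v,e,w=fit(obs,[.4,-.1,0]);print("rack",v,"\n",e)
for n,L in dict(mouth=(0,0,.055),tab=(-.04,.139,.108),door=(0,.139,.055),end=(0,.385,.055)).items(): print(n,w(L))
tip=atz(T,t(442,124),.058);c,sn=np.cos(v[2]),np.sin(v[2]);d=tip[:2]-v[:2];print("tip",tip,"local",c*d[0]+sn*d[1],-sn*d[0]+c*d[1])
obs=[(T,g(46,422),(.035,.123,.046)),(T,g(40,521),(-.035,.123,.046)),(T,g(372,456),(.035,-.123,.046)),(T,g(353,555),(-.040,-.123,.008)),
 (T,g(126,475),(0,.06,.045)),(T,g(284,493),(0,-.06,.045))]
v,e,w=fit(obs,[.3,-.3,0]);print("cradle",v,"\n",e, w((0,0,.045)))
E
```

```text
rack [ 0.574 -0.094 -0.112] 
 [[-0.057 -1.584]
 [-0.063  0.346]
 [-0.35  -0.02 ]
 [-0.107  0.086]
 [-0.407 -0.875]
 [-0.647  2.995]
 [ 0.585  1.394]
 [-2.342  2.614]
 [ 0.312  2.63 ]]
mouth [ 0.574 -0.094  0.055]
tab [0.55  0.049 0.108]
door [0.589 0.044 0.055]
end [0.617 0.289 0.055]
tip [ 0.582 -0.022  0.058] local 0.000413305910336571 0.07199015317063716
cradle [ 0.401 -0.29  -0.12 ] 
 [[-0.197  0.446]
 [-0.413 -1.2  ]
 [ 0.045 -0.65 ]
 [ 0.079  0.673]
 [-0.028  0.655]
 [ 0.558 -0.205]] [ 0.401 -0.29   0.045]
```

>>> play_rows(
  plan=[0,0,0,0.079,0,0,0,0,0.079,0,0,0,0,0.079,0,0,0,0,0.079,0,0,0,0,0.079,0,0,0,0,0.079,0,0,0,0,0.079,0,0,0,0,0.079,0,0,0,0,0.079,0,0,0,0,0.079,0,0,0,0,0.034,0,-0.095,0.095,0,0,0,-0.095,0.095,0,0,0,-0.095,0.095,0,0,0,-0.095,0.095,0,0,0,-0.095,0.095,0,0,0,-0.095,0.095,0,0,0,-0.095,0.095,0,0,0,-0.095,0.095,0,0,0,-0.095,0.095,0,0,0],
  force=50,
)

```text
time: 3.82
tool_pos: [0.4261, 0.2005, 0.2044]
tcp_rot: [0.0, 0.746, 0.666, 0.0]
ft_force: [1.1, 1.2, 0.2]
gripper_width: 1.001
finger_force: 0.0
```

>>> play_rows(
  plan=[-0.095,0.095,0,0,0,-0.095,0.095,0,0,0,-0.095,0.095,0,0,0,-0.095,0.095,0,0,0,-0.08,0.09,0,0,0,0,0,0,0,0],
)

```text
time: 4.32
tool_pos: [0.5533, 0.0437, 0.2024]
tcp_rot: [0.001, 0.748, 0.664, -0.001]
ft_force: [-0.0, 0.2, -0.3]
gripper_width: 1.001
finger_force: 0.0
```

Run:
```python
from h import *
np.set_printoptions(precision=4,suppress=True)
o=robot.get_obs();print(o["time"],o["tool_pos"],o["tcp_rot"],o["joints"],o["ft_force"])
W=grab("wrist")
im=W["frame"].copy()
from fit import fit
v=[.574,-.094,-.112]
def w(L): c,s=np.cos(v[2]),np.sin(v[2]); return np.array([v[0]+c*L[0]-s*L[1],v[1]+s*L[0]+c*L[1],L[2]])
for L in [(-.04,.139,.122),(.064,.139,.082),(-.179,.139,.082),(0,0,.078),(0,.072,.065),(0,.12,.058)]:
    p=proj(W,w(L))[0]; print(L,p); cv2.drawMarker(im,tuple(int(round(a)) for a in p),(0,255,0),0,8,1)
cv2.imwrite("pics/w1.png",im)
for l in("door_tab","rod_center"): print(l,[(d["position"],d["conf"]) for d in models.look_for(l,W)][:2])
```

```text
4.3167 [0.5533 0.0437 0.2024] [ 0.0013  0.7479  0.6638 -0.0007] [-0.0402  0.1257  0.1787  1.6229 -0.0028  1.6495] [-0.0197  0.1755 -0.2891]
(-0.04, 0.139, 0.122) [313.329  190.2247]
(0.064, 0.139, 0.082) [429.3619 176.031 ]
(-0.179, 0.139, 0.082) [160.7588 177.9589]
(0, 0, 0.078) [354.0363 303.4336]
(0, 0.072, 0.065) [354.6801 235.8515]
(0, 0.12, 0.058) [355.2768 188.6798]
door_tab [([171.6, 331.9], 0.67)]
rod_center [([262.6, 359.2], 0.97), ([172.1, 329.6], 0.28)]
```

View pics/w1.png

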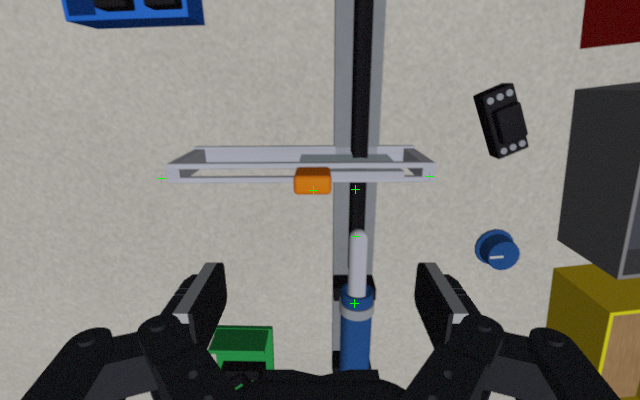

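The wrist view shows the tab at (182,313), the aluminium rod tip at (230,358) and the mouth at about (288,357). My projected markers fall a few pixels off, so I'll refine from this close view.

Run:
```python
from h import *
W=grab("wrist");np.save("pics/w.npy",W["frame"])
f=W["frame"]
im=np.zeros((600,800,3),np.uint8)
im[:250,:]=cv2.resize(f[135:210,155:443],(800,208),interpolation=cv2.INTER_CUBIC)[0:208].repeat(1,0).__class__((0,)) if 0 else 0
a=cv2.resize(f[140:205,155:440],None,fx=2.8,fy=2.8,interpolation=cv2.INTER_CUBIC); im[:a.shape[0],:a.shape[1]]=a
b=cv2.resize(f[220:325,310:410],None,fx=4,fy=4,interpolation=cv2.INTER_CUBIC)[:415]; im[185:185+b.shape[0],:400]=b
cv2.imwrite("pics/crop2.png",im)
```

```text
(no output)
```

View pics/crop2.png

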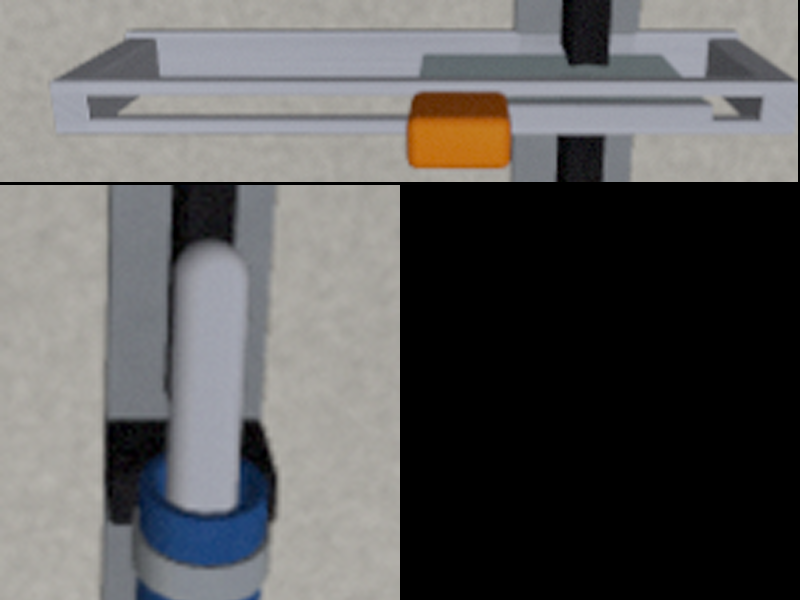

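Run:
```python
from fit import *
np.set_printoptions(precision=4,suppress=True)
W=grab("wrist")
a=lambda c,r:(140+r/2.8,155+c/2.8)
b=lambda c,r:(220+(r-186.5)/4,310+(c-1.5)/4)
obs=[(W,b(204,488),(0,0,.055)),(W,a(409,166),(-.055,.131,.122)),(W,a(509,166),(-.025,.131,.122)),(W,a(411,122),(-.055,.147,.122)),(W,a(508,122),(-.025,.147,.122)),
(W,a(56,82),(-.179,.148,.082)),(W,a(797,82),(.064,.148,.082)),(W,a(56,132),(-.179,.130,.082)),(W,a(797,131),(.064,.130,.082))]
v,e,w=fit(obs,[.574,-.094,-.112]);print("rack",v,"\n",e)
for n,L in dict(mouth=(0,0,.055),tab=(-.04,.139,.108)).items(): print(n,w(L))
tip=atz(W,b(211,240),.055);c,sn=np.cos(v[2]),np.sin(v[2]);
loc=lambda X:(c*(X[0]-v[0])+sn*(X[1]-v[1]),-sn*(X[0]-v[0])+c*(X[1]-v[1]))
print("tip",tip,loc(tip))
o=robot.get_obs();q=o["tcp_rot"];print(o["time"],o["tool_pos"],"tcp local",loc(o["tool_pos"]),"yaw y",2*np.arctan2(q[2],q[1])-np.pi/2)
```

```text
rack [ 0.5779 -0.0903 -0.108 ] 
 [[-2.033  -3.815 ]
 [ 3.4641  2.0197]
 [ 5.1276  1.8873]
 [ 2.3569 -1.4439]
 [ 5.8259 -1.584 ]
 [-5.8757  0.1023]
 [-1.3672 -0.9541]
 [-2.9611  1.2781]
 [-3.5087  0.6609]]
mouth [ 0.5779 -0.0903  0.055 ]
tab [0.5531 0.0522 0.108 ]
tip [ 0.5872 -0.0193  0.055 ] (np.float64(0.0015751676340520285), np.float64(0.07154890892474457))
4.5667 [0.5491 0.0502 0.2044] tcp local (np.float64(-0.04375894302909514), np.float64(0.13656188856685822)) yaw y -0.11114294282361947
```

The arm was still settling between that picture and this calibration, so I'll register the saved frame to a fresh one.

```bash
cat > m.py <<'E'
from fit import *
np.set_printoptions(precision=4,suppress=True)
W=grab("wrist");f0=np.load("pics/w.npy")
def sh(r0,r1,c0,c1):
    T=f0[r0:r1,c0:c1]; m=cv2.matchTemplate(W["frame"][r0-20:r1+20,c0-20:c1+20],T,cv2.TM_CCOEFF_NORMED)
    _,s,_,l=cv2.minMaxLoc(m); return np.array([l[1]-20,l[0]-20]),s
s1=sh(140,205,155,440);s2=sh(225,300,325,395);print(s1,s2)
a=lambda c,r:np.array((140+r/2.8,155+c/2.8))+s1[0]
b=lambda c,r:np.array((220+(r-186.5)/4,310+(c-1.5)/4))+s2[0]
obs=[(W,b(204,488),(0,0,.055)),(W,a(409,166),(-.055,.131,.122)),(W,a(509,166),(-.025,.131,.122)),(W,a(411,122),(-.055,.147,.122)),(W,a(508,122),(-.025,.147,.122)),
(W,a(56,82),(-.179,.148,.082)),(W,a(797,82),(.064,.148,.082)),(W,a(56,132),(-.179,.130,.082)),(W,a(797,131),(.064,.130,.082))]
v,e,w=fit(obs,[.574,-.094,-.112]);print("rack",v,"\n",e)
for n,L in dict(mouth=(0,0,.055),tab=(-.04,.139,.108)).items(): print(n,w(L))
c,sn=np.cos(v[2]),np.sin(v[2])
loc=lambda X:np.array((c*(X[0]-v[0])+sn*(X[1]-v[1]),-sn*(X[0]-v[0])+c*(X[1]-v[1])))
print("tip",loc(atz(W,b(211,240),.055)),"tab",loc(atz(W,a(459,144),.122)))
o=robot.get_obs();q=o["tcp_rot"];print(o["time"],o["tool_pos"],"tcp local",loc(o["tool_pos"]),"yaw y",2*np.arctan2(q[2],q[1])-np.pi/2)
E
python3 m.py
```

```text
(array([1, 0]), 0.9915170669555664) (array([1, 0]), 0.9953622221946716)
rack [ 0.578  -0.0909 -0.1073] 
 [[-2.0455 -4.2134]
 [ 3.6403  2.0734]
 [ 5.225   1.9404]
 [ 2.5406 -1.3288]
 [ 5.9281 -1.4681]
 [-5.5325  0.0897]
 [-1.5048 -0.9533]
 [-2.6308  1.2173]
 [-3.6437  0.6038]]
mouth [ 0.578  -0.0909  0.055 ]
tab [0.5531 0.0516 0.108 ]
tip [0.0016 0.0713] tab [-0.0435  0.1393]
4.6167 [0.5491 0.0504 0.2045] tcp local [-0.0438  0.1374] yaw y -0.11057520213875871
```

>>> play_rows(
  plan=[0.006,0.003,0.09,0,0,0,0,0.1,0,0,0,0,0.1,0,0,0,0,0.085,0,0,0,0,0,0,0.5,0,0,0,0,1,0,0,0,0,1,0,0,0,0,1,0,0,0,0,1,0,0,0,0,1],
  force=50,
)

```text
time: 5.45
tool_pos: [0.5524, 0.0511, 0.0951]
tcp_rot: [0.001, 0.746, 0.666, 0.002]
ft_force: [-5.8, -0.2, 7.5]
gripper_width: 0.144
finger_force: 3.6
```

Run:
```python
from h import *
o=robot.get_obs();print(o["time"],o["tool_pos"],o["ft_force"],o["gripper_width"],o["finger_force"])
W=grab("wrist");S=grab("side")
im=np.zeros((600,800,3),np.uint8)
im[:600,:400]=cv2.resize(W["frame"][100:400,200:400],(400,600))
im[:300,400:]=cv2.resize(S["frame"][150:225,290:390],(400,300),interpolation=cv2.INTER_CUBIC)
cv2.imwrite("pics/w3.png",im)
```

```text
5.45 [0.55240814 0.05114733 0.09510705] [-5.78169663 -0.23232791  7.53811193] 0.1443360319880888 3.635414019227028
```

View pics/w3.png

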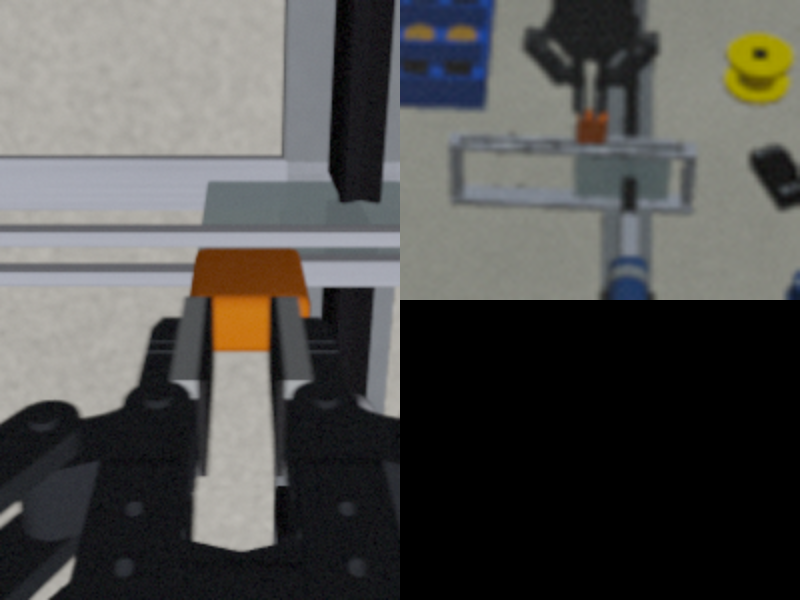

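The wrist view shows the pads over the top of the tab: the tips are at about (250,320) and the bright top face shows between them. They closed to 12 mm instead of gripping the 30 mm sides, so I'll check the heights before touching anything.

Run:
```python
from h import *
np.set_printoptions(precision=4,suppress=True)
W=grab("wrist");S=grab("side");T=grab("top")
o=robot.get_obs();p=o["tool_pos"];print(o["time"],p,o["gripper_width"],o["finger_force"],o["ft_force"])
for dz in(0,.01,.02,.03): print(dz,"wrist",proj(W,p+[0,0,dz])[0],"side",proj(S,p+[0,0,dz])[0])
t=lambda c,r:(128+(r-1.5)/4,205+(c-1.5)/4)
s=lambda c,r:(165+(r-381.5)/4,295+(c-401.5)/4)
print("tab tri",tri(T,t(342,150),S,s(565,433)))
print("tip tri side/wrist",tri(W,(250,320),S,(150+112/4,290+190/4)))
# tab centre of top face now: crop (247,322)->
print("tab tri now",tri(W,(100+325/2,200+247/2),S,(150+115/4,290+192/4)))
```

```text
5.7 [0.552  0.0511 0.0949] 0.0004062442757442489 3.0106613226234913 [-2.3085  0.1463  5.9551]
0 wrist [318.0828 240.8109] side [336.8404 183.4876]
0.01 wrist [318.0203 249.0971] side [336.9112 181.6015]
0.02 wrist [317.9509 258.3128] side [336.9826 179.6976]
0.03 wrist [317.8733 268.6231] side [337.0548 177.7757]
tab tri (array([0.5462, 0.0484, 0.1266]), np.float64(0.0021437313701296347))
tip tri side/wrist (array([0.5541, 0.0572, 0.118 ]), np.float64(0.0006729512426493399))
tab tri now (array([0.5553, 0.0511, 0.1197]), np.float64(0.0010112480077338675))
```

Run:
```python
from h import *
from scipy.spatial.transform import Rotation as Ro
np.set_printoptions(precision=4,suppress=True)
W=grab("wrist");o=robot.get_obs();q=o["tcp_rot"];R=Ro.from_quat([q[1],q[2],q[3],q[0]]).as_matrix();p=o["tool_pos"]
print(o["time"],p,o["gripper_width"],o["finger_force"])
for b in(0,.013,.03,.04):
  for x in (.011,-.011):
    print(b,x,*[proj(W,p+R@[x,y,-b])[0] for y in(-.0425,.0425,0)])
S=grab("side")
im=np.zeros((600,800,3),np.uint8)
im[:500,:]=cv2.resize(W["frame"][150:400,120:520],(800,500))
im[400:,600:]=cv2.resize(S["frame"][150:200,315:365],(200,200),interpolation=cv2.INTER_CUBIC)
cv2.imwrite("pics/w4.png",im)
```

```text
5.75 [0.552  0.0511 0.0948] -0.0012183258885960892 3.010981399565935
0 0.011 [240.9953 222.7855] [394.6179 222.7896] [317.7909 222.8073]
0 -0.011 [243.9702 258.0818] [391.8363 258.0978] [317.8889 258.1342]
0.013 0.011 [235.3111 232.6699] [399.9374 232.6784] [317.6057 232.706 ]
0.013 -0.011 [238.7266 269.9894] [396.7434 270.0113] [317.7182 270.0613]
0.03 0.011 [226.5291 247.9491] [408.1568 247.9658] [317.3194 248.0133]
0.03 -0.011 [230.6845 288.2622] [404.2701 288.2949] [317.4562 288.3708]
0.04 0.011 [220.4664 258.5029] [413.8319 258.5264] [317.1217 258.5913]
0.04 -0.011 [225.1743 300.7893] [409.4276 300.8305] [317.2766 300.9284]
```

View pics/w4.png

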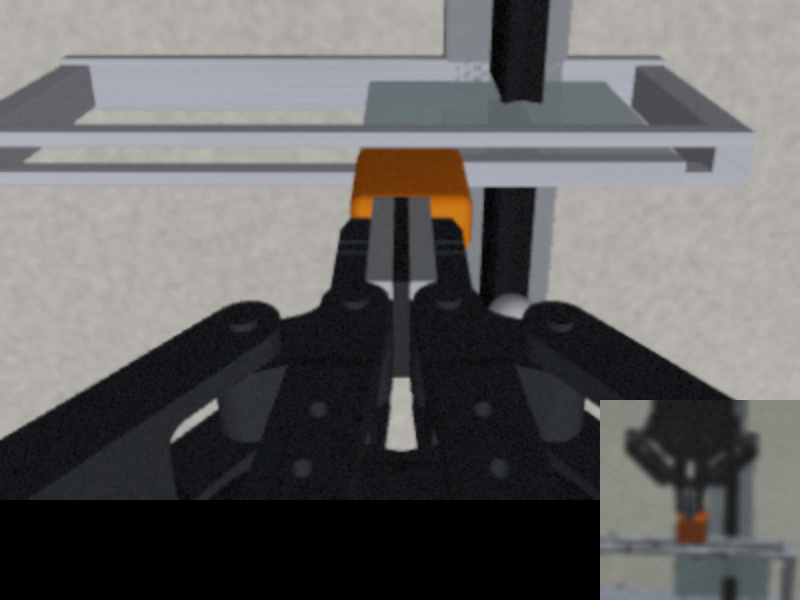

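The fingertips stand about 27 mm behind the reported TCP. That matches the row-248 tip position, and in free air the open tips were also about 40 mm behind. The pads therefore came down on top of the tab. I'll lift, open, shift by (+3, +4) mm and descend to a reported z of about 0.072.

>>> play_rows(
  plan=[0,0,-0.1,0,1,0.01,0.013,-0.03,0,0,0,0,0,0,0,0,0,0,0,0,0,0,0,0,0,0,0,0,0,0,0,0,0,0,0,0,0,0,0,0,0,0,0,0,0,0,0,0,0,0,0,0,0.07,0,0,0,0,0.07,0,0,0,0,0.057,0,0,0,0,0,0,0,0,0,0,0,0,0,0,0,0,1,0,0,0,0,1,0,0,0,0,1,0,0,0,0,1,0,0,0,0,1],
  force=50,
)

```text
time: 7.47
tool_pos: [0.5547, 0.0536, 0.0729]
tcp_rot: [-0.0, 0.746, 0.666, -0.0]
ft_force: [1.1, -0.8, -4.4]
gripper_width: 0.339
finger_force: 49.8
```

The hand now grips the tab at 29 mm. Next, slide it open.

>>> play_rows(
  plan=[0,-0.03,0,0,1,0,-0.05,0,0,1,0,-0.05,0,0,1,0,-0.05,0,0,1,0,-0.05,0,0,1,0,-0.05,0,0,1,0,-0.02,0,0,1,0,0,0,0,1,0,0,0,0,1],
)

```text
time: 8.22
tool_pos: [0.4657, 0.0638, 0.0728]
tcp_rot: [0.0, 0.746, 0.666, 0.001]
ft_force: [-1.2, -0.0, 6.4]
gripper_width: 0.338
finger_force: 51.4
```

>>> play_rows(
  plan=[0,-0.01,0,0,1,0,-0.007,0,0,1,0,0,0,0,1,0,0,0,0,1],
)

```text
time: 8.55
tool_pos: [0.4617, 0.0643, 0.0728]
tcp_rot: [0.001, 0.746, 0.666, 0.001]
ft_force: [-0.0, 1.2, 6.2]
gripper_width: 0.337
finger_force: 51.4
```

>>> play_rows(
  plan=[0,-0.008,0,0,1,0,-0.005,0,0,1,0,0,0,0,1],
)

```text
time: 8.8
tool_pos: [0.4604, 0.0644, 0.0728]
tcp_rot: [0.003, 0.746, 0.666, 0.003]
ft_force: [7.0, 0.1, 2.9]
gripper_width: 0.34
finger_force: 50.8
```

The door is at its stop: the force rose to 7 N with the motion blocked after about 95 mm. Release, rise, and go over the rod near the mouth.

>>> play_rows(
  plan=[0,0.005,0,0,0,0,0,0,0,0,0,0,0,0,0,0,0,-0.067,0,0,0,0,-0.1,0,0,0,0,-0.1,0,0.4,-0.078,0.091,0,0,0.4,-0.078,0.091,0,0,0.4,-0.078,0.091,0,0,0.4,-0.078,0.091,0,0,0.4,-0.078,0.091,0,0,0.4,0,0,0,0,0.4,0,0,0,0,0.4],
  force=50,
)

```text
time: 9.88
tool_pos: [0.5802, -0.0684, 0.1492]
tcp_rot: [-0.002, 0.747, 0.665, -0.001]
ft_force: [0.3, 0.1, 0.1]
gripper_width: 0.602
finger_force: 0.0
```

Run:
```python
from h import *
from scipy.spatial.transform import Rotation as Ro
np.set_printoptions(precision=4,suppress=True)
W=grab("wrist");o=robot.get_obs();q=o["tcp_rot"];R=Ro.from_quat([q[1],q[2],q[3],q[0]]).as_matrix();p=o["tool_pos"]
print(o["time"],p,q,o["gripper_width"],o["ft_force"])
v=[.580,-.0887,-.110]
c,s=np.cos(v[2]),np.sin(v[2])
print("local",c*(p[0]-v[0])+s*(p[1]-v[1]),-s*(p[0]-v[0])+c*(p[1]-v[1]))
w=lambda L:np.array([v[0]+c*L[0]-s*L[1],v[1]+s*L[0]+c*L[1],L[2]])
im=W["frame"].copy()
for L in[(0,.072,.055),(0,.03,.065),(0,0,.073),(-.135,.139,.122),(.064,.130,.082)]:
    x=proj(W,w(L))[0];print(L,x);cv2.drawMarker(im,tuple(int(round(a)) for a in x),(0,255,0),0,8,1)
for l in("rod_center","door_tab"): print([(d["position"],d["conf"]) for d in models.look_for(l,W)][:2])
cv2.imwrite("pics/w5.png",im)
```

```text
9.9333 [ 0.5797 -0.0673  0.1501] [-0.0017  0.746   0.6659 -0.001 ] 0.6026370720299806 [-0.2814 -0.1287 -0.4655]
local -0.0026072925586574716 0.021260741404918047
(0, 0.072, 0.055) [321.3575 127.462 ]
(0, 0.03, 0.065) [321.544  182.6282]
(0, 0, 0.073) [321.6721 221.4579]
(-0.135, 0.139, 0.122) [68.6825 17.6058]
(0.064, 0.13, 0.082) [419.2949  41.7876]
[([177.3, 322.0], 0.9), ([392.7, 28.1], 0.73)]
[([27.6, 113.4], 0.87)]
```

View pics/w5.png

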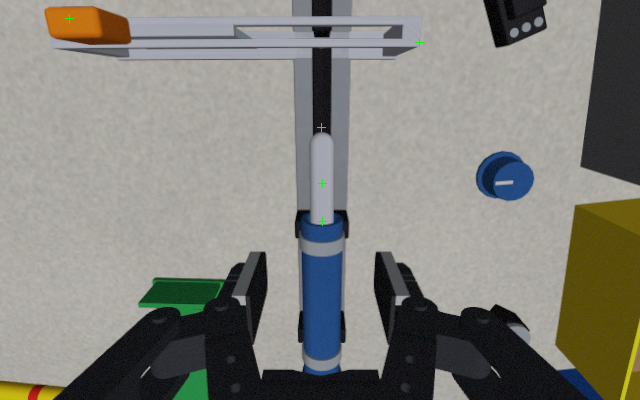

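The picture shows the door open at left with the tab at (25,88), the rod tip at (133,321) and the mouth at (227,322). The fingers are centred on the rod at column 321. Descend, grip and check the width.

>>> play_rows(
  plan=[0.005,0.006,0.1,0,0.4,0,0,0.11,0,0.4,0,0,0.11,0,0.4,0,0,0.09,0,0.4,0,0,0.05,0,0.4,0,0,0,0,0.4,0,0,0,0,1,0,0,0,0,1,0,0,0,0,1,0,0,0,0,1,0,0,0,0,1],
  force=50,
)

```text
time: 10.95
tool_pos: [0.5816, -0.0653, 0.0165]
tcp_rot: [-0.001, 0.746, 0.666, -0.0]
ft_force: [-7.5, 2.0, 4.3]
gripper_width: 0.214
finger_force: 48.8
```

>>> play_rows(
  plan=[0.02,0,0,0,1,0.04,0,0,0,1,0.05,0,0,0,1,0.05,0,0,0,1,0.05,0,0,0,1,0.05,0,0,0,1,0.03,0,0,0,1,0,0,0,0,1,0,0,0,0,1],
)

```text
time: 11.7
tool_pos: [0.5937, 0.0217, 0.0174]
tcp_rot: [0.001, 0.745, 0.667, 0.002]
ft_force: [-4.4, 2.0, 6.6]
gripper_width: 0.215
finger_force: 49.1
```

```bash
cat > st.py <<'E'
from h import *
np.set_printoptions(precision=4,suppress=True)
W=grab("wrist");o=robot.get_obs();p=o["tool_pos"];q=o["tcp_rot"]
v=[.580,-.0887,-.110];c,s=np.cos(v[2]),np.sin(v[2])
loc=lambda p:np.array([c*(p[0]-v[0])+s*(p[1]-v[1]),-s*(p[0]-v[0])+c*(p[1]-v[1])])
w=lambda L:np.array([v[0]+c*L[0]-s*L[1],v[1]+s*L[0]+c*L[1],L[2]])
print(o["time"],p,"local",loc(p),"yaw",2*np.arctan2(q[2],q[1])-np.pi/2,q,o["gripper_width"],o["finger_force"],o["ft_force"],o["joints"])
T=grab("top");hs=cv2.cvtColor(W["frame"],cv2.COLOR_BGR2HSV)
for n,P in(("W",W),("T",T)):
  for d in models.look_for("rod_center",P)[:4]: print(n,d["position"],round(d["conf"],2),loc(atz(P,d["position"],.055)))
# silver profile along rod axis in wrist view: bright, unsaturated
prof=[]
for y in np.arange(0,.36,.005):
    x=proj(W,w((0,y,.062)))[0]; i,j=int(round(x[1])),int(round(x[0]))
    if 0<=i<400 and 0<=j<640: prof.append((round(y*1000),*W["frame"][i,j].tolist()))
print([(a,b,r) for a,b,g,r in prof])
E
python3 st.py
```

```text
11.75 [0.5937 0.0217 0.0174] local [0.0015 0.1112] yaw -0.11123344188326345 [0.0007 0.7453 0.6667 0.0018] 0.21101533573980494 49.074774999171495 [-3.506   0.9911  7.2991] [-0.0772  0.2609 -0.0357  1.2707  0.0015  1.6048]
W [295.4, 319.5] 0.82 [0.0023 0.1015]
T [250.8, 490.2] 0.9 [-0.2406 -0.469 ]
T [124.7, 438.8] 0.72 [ 0.1363 -0.3074]
T [157.8, 323.2] 0.7 [0.0004 0.042 ]
T [287.0, 412.8] 0.61 [-0.3617 -0.2462]
[(45, 25, 17), (50, 26, 24), (55, 21, 20), (60, 28, 21), (65, 180, 167), (70, 178, 165), (75, 181, 166), (80, 180, 167), (85, 181, 169), (90, 181, 166), (95, 182, 168), (100, 180, 167), (105, 182, 170), (110, 181, 168), (115, 180, 167), (120, 179, 167), (125, 95, 89), (130, 180, 167), (135, 181, 168), (140, 162, 150), (145, 181, 167), (150, 180, 166), (155, 150, 141), (160, 33, 30), (165, 26, 28), (170, 31, 28), (175, 30, 26), (180, 24, 26), (185, 29, 24), (190, 25, 23), (195, 27, 28), (200, 27, 26), (205, 35, 31), (210, 29, 25), (215, 32, 26), (220, 27, 18)]
```

The rod moved with the hand and its tip is now at about 155 mm. Take a fresh grip near the mouth and pull again.

>>> play_rows(
  plan=[0,0,0,0,0.4,0,0,0,0,0.4,0,0,0,0,0.4,-0.08,0,0,0,0.4,-0.1,0,0,0,0.4,-0.11,0,0,0,0.4,0,0,0,0,0.7,0,0,0,0,1,0,0,0,0,1,0,0,0,0,1,0,0,0,0,1],
)

```text
time: 12.82
tool_pos: [0.5817, -0.0661, 0.0139]
tcp_rot: [0.0, 0.746, 0.667, -0.002]
ft_force: [-4.0, -2.3, 4.1]
gripper_width: 0.21
finger_force: 48.7
```

>>> play_rows(
  plan=[0.02,0,0,0,1,0.04,0,0,0,1,0.05,0,0,0,1,0.05,0,0,0,1,0.05,0,0,0,1,0.05,0,0,0,1,0.03,0,0,0,1,0,0,0,0,1,0,0,0,0,1],
)

```text
time: 13.57
tool_pos: [0.5923, 0.0238, 0.0141]
tcp_rot: [-0.002, 0.745, 0.667, 0.002]
ft_force: [-3.1, 4.7, 5.4]
gripper_width: 0.216
finger_force: 49.0
```

```bash
python3 st.py
```

```text
13.6167 [0.5923 0.0235 0.0141] local [-0.0001  0.1129] yaw -0.10985705929489886 [-0.0018  0.7449  0.6672  0.0017] 0.21586553766996655 48.96847665309906 [-3.8867  4.3125  5.6534] [-0.0764  0.2637 -0.0391  1.2683  0.005   1.6043]
W [364.1, 582.5] 0.71 [0.1322 0.065 ]
W [149.9, 319.9] 0.59 [0.0011 0.1721]
T [247.8, 490.0] 0.9 [-0.2319 -0.4683]
T [284.2, 413.6] 0.76 [-0.3536 -0.2481]
T [128.6, 431.8] 0.56 [ 0.1216 -0.2858]
T [156.2, 314.3] 0.5 [0.0033 0.0695]
[(55, 19, 8), (60, 24, 22), (65, 23, 22), (70, 176, 162), (75, 175, 162), (80, 176, 163), (85, 174, 161), (90, 175, 163), (95, 176, 162), (100, 175, 163), (105, 176, 162), (110, 174, 160), (115, 171, 160), (120, 173, 160), (125, 93, 88), (130, 174, 161), (135, 174, 161), (140, 93, 153), (145, 20, 186), (150, 27, 189), (155, 176, 162), (160, 175, 161), (165, 176, 163), (170, 176, 164), (175, 175, 163), (180, 176, 162), (185, 176, 163), (190, 176, 164), (195, 175, 162), (200, 176, 163), (205, 175, 162), (210, 177, 164), (215, 175, 161), (220, 175, 162)]
```

The red band is now at y ≈ 146 mm, in the doorway. Next, go over the header and grip on the far side.

>>> play_rows(
  plan=[0,0,0,0,0.4,0,0,0,0,0.4,0,0,0,0,0.4,0,0,-0.08,0,0.4,0,0,-0.1,0,0.4,0,0,-0.09,0,0.4,0.1,0,0,0,0.4,0.1,0,0,0,0.4,0,0,0,0,0.4,0,0,0.09,0,0.4,0,0,0.1,0,0.4,0,0,0.08,0,0.4,0,0,0,0,0.6,0,0,0,0,1,0,0,0,0,1,0,0,0,0,1,0,0,0,0,1],
)

```text
time: 15.18
tool_pos: [0.6003, 0.08, 0.0153]
tcp_rot: [0.001, 0.746, 0.666, 0.001]
ft_force: [-1.4, -0.9, -2.1]
gripper_width: 0.213
finger_force: 48.9
```

>>> play_rows(
  plan=[0.02,0,0,0,1,0.04,0,0,0,1,0.05,0,0,0,1,0.05,0,0,0,1,0.05,0,0,0,1,0.05,0,0,0,1,0.05,0,0,0,1,0.05,0,0,0,1,0.035,0,0,0,1,0.01,0,0,0,1,0,0,0,0,1,0,0,0,0,1],
)

```text
time: 16.18
tool_pos: [0.6124, 0.2033, 0.0138]
tcp_rot: [-0.002, 0.745, 0.667, 0.001]
ft_force: [-4.8, 3.8, 4.8]
gripper_width: 0.217
finger_force: 49.6
```

```bash
python3 st.py
```

```text
16.2333 [0.6125 0.2033 0.0139] local [0.0002 0.2938] yaw -0.1110087755611211 [-0.0019  0.7452  0.6668  0.0014] 0.21273275317996562 49.55756485462189 [-4.0375  3.5741  3.839 ] [0.2141 0.3957 0.1264 1.3009 0.0048 1.8959]
W [230.1, 320.1] 0.79 [0.0016 0.3187]
T [126.2, 435.7] 0.91 [ 0.1306 -0.2978]
T [283.7, 415.8] 0.85 [-0.3517 -0.2544]
T [151.7, 261.5] 0.65 [0.005  0.2329]
T [249.8, 487.8] 0.57 [-0.2382 -0.4618]
[(235, 26, 20), (240, 10, 11), (245, 27, 23), (250, 166, 154), (255, 167, 154), (260, 169, 157), (265, 10, 175), (270, 29, 178), (275, 166, 154), (280, 167, 155), (285, 164, 151), (290, 168, 156), (295, 168, 154), (300, 167, 155), (305, 167, 154), (310, 167, 154), (315, 166, 155), (320, 167, 155), (325, 167, 155), (330, 166, 152), (335, 167, 153), (340, 168, 155), (345, 168, 153), (350, 167, 155), (355, 168, 155)]
```

The band is at y ≈ 268 mm and the rod is clear of the doorway, with its rear end at 168. Re-grip at the band and lift.

>>> play_rows(
  plan=[0,0,0,0,0.4,0,0,0,0,0.4,0,0,0,0,0.4,-0.05,0,0,0,0.4,-0.037,0,0,0,0.4,0,0,0,0,0.7,0,0,0,0,1,0,0,0,0,1,0,0,0,0,1,0,0,0,0,1,0,0,-0.04,0,1,0,0,-0.09,0,1,0,0,-0.1,0,1,0,0,-0.1,0,1,0,0,-0.07,0,1,0,0,0,0,1],
  force=60,
)

```text
time: 17.72
tool_pos: [0.6142, 0.1764, 0.1409]
tcp_rot: [0.003, 0.745, 0.667, 0.006]
ft_force: [0.8, -0.6, -0.8]
gripper_width: 0.207
finger_force: 58.8
```

```bash
python3 st.py | head -4
```

```text
17.7667 [0.613  0.1761 0.1378] local [0.0037 0.2669] yaw -0.11170058001222394 [0.0021 0.7455 0.6665 0.004 ] 0.2094335674101733 58.830528259277344 [ 0.5234 -0.697  -2.4392] [0.1744 0.3298 0.2899 1.522  0.0006 1.8569]
W [179.9, 322.5] 0.58 [0.0091 0.2791]
T [249.5, 488.8] 0.97 [-0.2371 -0.4648]
T [284.0, 413.8] 0.85 [-0.353  -0.2487]
```

>>> play_rows(
  plan=[-0.04,-0.013,0,0,1,-0.08,-0.025,0,0,1,-0.11,-0.035,0,0,1,-0.115,-0.036,0,0,1,-0.115,-0.036,0,0,1,-0.115,-0.036,0,0,1,-0.115,-0.036,0,0,1,-0.115,-0.036,0,0,1,-0.115,-0.036,0,0,1,-0.115,-0.036,0,0,1,-0.115,-0.036,0,0,1,-0.115,-0.036,0,0,1,-0.115,-0.036,0,0,1,-0.115,-0.036,0,0,1,-0.08,-0.025,0,0,1,-0.04,-0.013,0,0,1,0,0,0,0,1,0,0,0,0,1],
)

```text
time: 19.42
tool_pos: [0.4037, -0.2885, 0.1318]
tcp_rot: [-0.002, 0.746, 0.666, 0.0]
ft_force: [0.7, 0.9, -2.0]
gripper_width: 0.208
finger_force: 58.9
```

Run:
```python
from h import *
np.set_printoptions(precision=4,suppress=True)
o=robot.get_obs();p=o["tool_pos"];q=o["tcp_rot"];print(o["time"],p,2*np.arctan2(q[2],q[1])-np.pi/2,o["joints"],o["gripper_width"],o["finger_force"])
W=grab("wrist")
im=np.zeros((600,800,3),np.uint8)
v=[.405,-.286,-.12];c,s=np.cos(v[2]),np.sin(v[2])
w=lambda L:np.array([v[0]+c*L[0]-s*L[1],v[1]+s*L[0]+c*L[1],L[2]])
f=W["frame"].copy()
for L in[(.0295,.068,.055),(-.0295,.068,.055),(.035,.123,.046),(-.035,.123,.046),(.035,-.123,.046),(-.035,-.123,.046)]:
    x=proj(W,w(L))[0];print(L,x);cv2.drawMarker(f,tuple(int(round(a)) for a in x),(255,0,255),0,8,1)
for l in("cradle","rod_center"): print([(np.round(d["position"]),d["conf"]) for d in models.look_for(l,W)][:2])
cv2.imwrite("pics/w6.png",cv2.resize(f,(800,500),interpolation=cv2.INTER_CUBIC))
np.savez("pics/w6.npz",K=W["intrinsics"],d=W["dist"],R=W["R"],t=W["t"])
```

```text
19.4167 [ 0.4037 -0.2885  0.1318] -0.11353036634671776 [-0.7566 -0.0274 -0.1202  1.4815  0.0012  0.9278] 0.20777639099210868 58.90932083129883
(0.0295, 0.068, 0.055) [361.9102 104.2317]
(-0.0295, 0.068, 0.055) [279.4984 103.6863]
(0.035, 0.123, 0.046) [371.9128  21.2913]
(-0.035, 0.123, 0.046) [270.6006  20.6351]
(0.035, -0.123, 0.046) [357.1218 317.9247]
(-0.035, -0.123, 0.046) [281.5282 317.3969]
[(array([132., 348.]), 0.93)]
[(array([251., 596.]), 0.88), (array([224., 106.]), 0.78)]
```

View pics/w6.png

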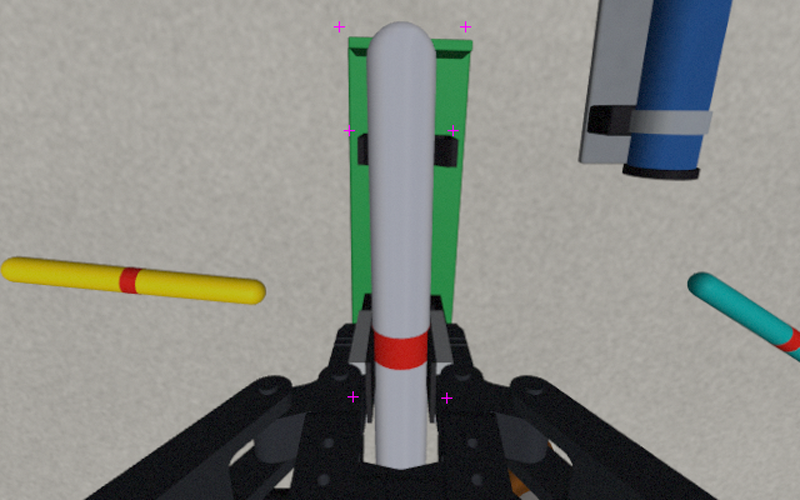

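The wrist view shows the rod held at its band (350,400), with the cradle beneath it. The far wall's outer corners are at (39,349) and (40,471), and the far V block's far edge is at row 135, columns 358 to 457. I'll fit the offset.

Run:
```python
from fit import *
np.set_printoptions(precision=4,suppress=True)
z=np.load("pics/w6.npz");W=dict(intrinsics=z["K"],dist=z["d"],R=z["R"],t=z["t"])
g=lambda c,r:((r+.5)/1.25-.5,(c+.5)/1.25-.5)
obs=[(W,g(349,39),(-.035,.123,.046)),(W,g(472,40),(.035,.123,.046)),(W,g(358,135),(-.0295,.068,.055)),(W,g(457,136),(.0295,.068,.055)),
(W,g(355,315),(-.040,-.055,.008)),(W,g(452,315),(.040,-.055,.008))]
v,e,w=fit(obs,[.405,-.286,-.12]);print(v,e)
v2,e2,_=fit(obs[:4],[.405,-.286,-.12]);print(v2,e2)
o=robot.get_obs();p=o["tool_pos"]
yaw=-.1125
d=v[:2]-p[:2];tx=np.array([-np.sin(yaw),np.cos(yaw)]);ty=np.array([np.cos(yaw),np.sin(yaw)])
print(o["time"],p,"move tool x,y",d@tx,d@ty)
# band offset along rod from tcp: band pixel (350,400) at rod top z
for zz in(.18,.19): print("band",(atz(W,g(400,350),zz)[:2]-p[:2])@tx)
```

```text
[ 0.4079 -0.2928 -0.1279] [[ -1.4901  -0.6479]
 [  0.5574   0.1058]
 [ -0.6946   4.7013]
 [  1.8211   5.116 ]
 [ -1.7912 -13.0504]
 [  2.7575 -11.9032]]
[ 0.4072 -0.2918 -0.1363] [[-1.231  -2.6274]
 [ 0.9203 -0.9318]
 [-1.0783  2.9726]
 [ 1.5232  4.1011]]
19.5667 [ 0.4047 -0.2878  0.1329] move tool x,y -0.004588690966385486 0.0036804943051706677
band 0.004505518371125479
band 0.010871078583895816
```

>>> play_rows(
  plan=[-0.024,0.012,0.03,0.0095,1,0,0,0.07,0,1,0,0,0.08,0,1,0,0,0.08,0,1,0,0,0.07,0,1,0,0,0.05,0,1,0,0,0.02,0,1,0,0,0,0,1],
)

```text
time: 20.23
tool_pos: [0.4061, -0.2951, 0.011]
tcp_rot: [-0.002, 0.75, 0.661, -0.0]
ft_force: [-0.9, 0.7, -2.0]
gripper_width: 0.21
finger_force: 58.9
```

>>> play_rows(
  plan=[0,0,0.012,0,1,0,0,0.008,0,1,0,0,0,0,1],
)

```text
time: 20.48
tool_pos: [0.4079, -0.2975, 0.0084]
tcp_rot: [0.001, 0.751, 0.661, 0.0]
ft_force: [-1.0, 0.4, -1.4]
gripper_width: 0.212
finger_force: 58.9
```

>>> play_rows(
  plan=[0.005,0,0.007,0,1,0,0,0.006,0,1,0,0,0,0,1],
)

```text
time: 20.73
tool_pos: [0.4078, -0.2965, 0.0064]
tcp_rot: [0.001, 0.751, 0.661, -0.001]
ft_force: [-3.6, 1.0, 6.6]
gripper_width: 0.21
finger_force: 59.9
```

>>> play_rows(
  plan=[0,0,0.004,0,1,0,0,0,0,1],
)

```text
time: 20.9
tool_pos: [0.4078, -0.2966, 0.0063]
tcp_rot: [0.001, 0.751, 0.661, -0.0]
ft_force: [-4.7, 3.1, 11.9]
gripper_width: 0.212
finger_force: 60.5
```

The rod has firm contact at nest height. Release and rise straight up.

>>> play_rows(
  plan=[0,0,-0.008,0,0.7,0,0,0,0,0.4,0,0,0,0,0.2,0,0,0,0,0.2,0,0,0,0,0.2,0,0,-0.04,0,0.2,0,0,-0.08,0,0.2,0,0,-0.1,0,0.2,0,0,-0.12,0,0.2,0,0,-0.12,0,0.2,-0.1,-0.07,0,0,0.2,-0.1,-0.07,0,0,0.2,-0.1,-0.07,0,0,0.2,0,0,0,0,0.2,0,0,0,0,0.2],
)

```text
time: 22.15
tool_pos: [0.3324, -0.378, 0.1436]
tcp_rot: [0.0, 0.752, 0.659, 0.0]
ft_force: [-0.1, 0.4, -0.8]
gripper_width: 0.802
finger_force: 0.0
```

Run:
```python
from h import *
np.set_printoptions(precision=4,suppress=True)
o=robot.get_obs();print(o["time"],o["tool_pos"],o["gripper_width"],o["ft_force"])
W=grab("wrist");S=grab("side");T=grab("top")
im=np.zeros((600,800,3),np.uint8)
im[:300,:480]=cv2.resize(W["frame"],(480,300))
im[:300,480:]=cv2.resize(S["frame"][225:317,270:368],(320,300),interpolation=cv2.INTER_CUBIC)
im[300:600,:]=cv2.resize(T["frame"][130:250,200:520],(800,300),interpolation=cv2.INTER_CUBIC)
cv2.imwrite("pics/end.png",im)
```

```text
22.15 [ 0.3324 -0.378   0.1436] 0.8023225319017923 [-0.0603  0.4431 -0.8284]
```

View pics/end.png

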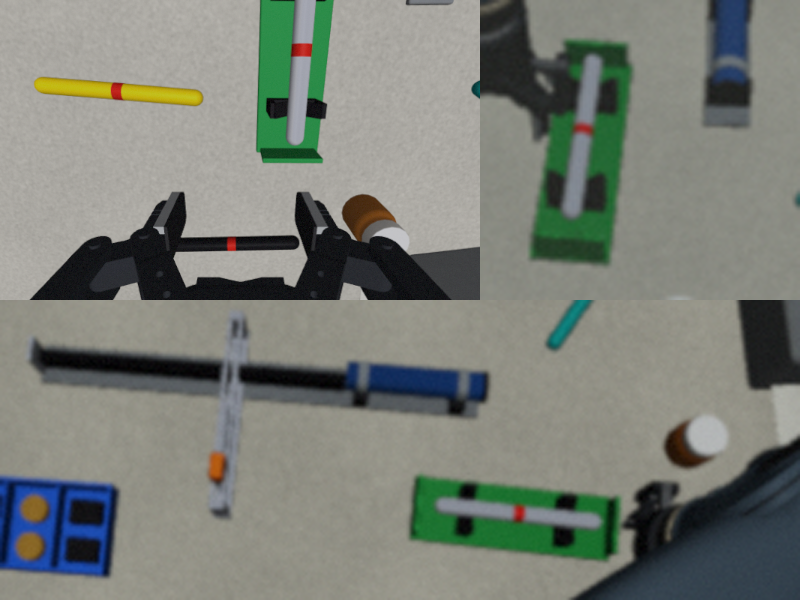

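The rod lies in both V blocks with its band midway between them and both ends inside the end walls. The tube is empty and the tab is at the open end. I'll check the door travel numerically.

Run:
```python
from h import *
T=grab("top");a=cv2.imread("pics/top.png")
def c(f):
    h=cv2.cvtColor(f,cv2.COLOR_BGR2HSV)[130:230,260:320].astype(int);m=(h[...,0]>5)&(h[...,0]<18)&(h[...,1]>170)&(h[...,2]>110)
    r,k=np.nonzero(m);return (r.mean()+130,k.mean()+260),len(r)
A,B=c(a),c(T["frame"]);print(A,B,np.linalg.norm(atz(T,A[0],.118)-atz(T,B[0],.118)))
```

```text
((np.float64(165.73333333333335), np.float64(289.26666666666665)), 45) ((np.float64(196.25531914893617), np.float64(286.0851063829787)), 47) 0.08969871242013751
```

The measured travel is 90 mm, which is within picture error but not conclusive. I'll make sure by nudging the tab against its stop with shut fingers.

>>> play_rows(
  plan=[0.04,0.01,-0.03,0,1,0.08,0.02,0,0,1,0.11,0.0275,0,0,1,0.11,0.0275,0,0,1,0.11,0.0275,0,0,1,0.11,0.0275,0,0,1,0.11,0.0275,0,0,1,0.11,0.0275,0,0,1,0.11,0.0275,0,0,1,0.11,0.0275,0,0,1,0.11,0.0275,0,0,1,0.11,0.0275,0,0,1,0.11,0.0275,0,0,1,0.11,0.0275,0,0,1,0.08,0.02,0,0,1,0,0.003,0,0,1,0,0,0,-0.0115,1,0,0,0,0,1],
)

```text
time: 23.85
tool_pos: [0.5047, 0.0618, 0.1523]
tcp_rot: [0.0, 0.744, 0.669, -0.0]
ft_force: [-0.7, 1.1, -0.0]
gripper_width: -0.002
finger_force: 0.0
```

>>> play_rows(
  plan=[0,0,0.06,0,1,0,0,0.1,0,1,0,0,0.095,0,1,0,0,0,0,1,0,-0.015,0,0,1,0,-0.01,0,0,1,0,0,0,0,1,0,0,0,0,1],
)

```text
time: 24.52
tool_pos: [0.4995, 0.0616, 0.0781]
tcp_rot: [0.002, 0.745, 0.667, 0.002]
ft_force: [0.2, 0.1, 0.5]
gripper_width: 0.001
finger_force: 0.0
```

>>> play_rows(
  plan=[0,-0.01,0,0,1,0,-0.01,0,0,1,0,-0.01,0,0,1,0,0,0,0,1,0,0,0,0,1],
)

```text
time: 24.93
tool_pos: [0.489, 0.0628, 0.0757]
tcp_rot: [0.0, 0.745, 0.668, 0.0]
ft_force: [1.1, -0.2, -0.1]
gripper_width: 0.001
finger_force: 0.2
```

>>> play_rows(
  plan=[0,-0.01,0,0,1,0,-0.005,0,0,1,0,0,0,0,1,0,0,0,0,1],
)

```text
time: 25.27
tool_pos: [0.489, 0.0628, 0.0759]
tcp_rot: [0.003, 0.745, 0.667, 0.003]
ft_force: [9.9, -0.7, -6.3]
gripper_width: -0.002
finger_force: 4.9
```

The door is hard against its stop: the tab did not move and the force rose to 10 N. Back off, rise and hand in.

>>> play_rows(
  plan=[0,0.02,0,0,1,0,0.06,0,0,1,0,0,-0.08,0,1,0,0,-0.12,0,1,0,0,-0.12,0,1,0,0,0,0,1,0,0,0,0,1],
)

```text
time: 25.85
tool_pos: [0.5101, 0.0607, 0.1745]
tcp_rot: [0.002, 0.745, 0.667, 0.002]
ft_force: [0.1, 0.0, -0.8]
gripper_width: -0.0
finger_force: 0.0
```

Run:
```python
from h import *
o=robot.get_obs();print(o["time"],o["tool_pos"],o["ft_force"])
print(ticket.finish_job())
```

```text
25.85 [0.51008723 0.06068036 0.1744747 ] [ 0.08661016  0.0421665  -0.82811808]
the job is handed in; nothing more can be done
None
```

I handed the job in at 25.9 s: the door is open against its stop and the aluminium rod lies in both V blocks between the end walls; no other part appeared disturbed, and no verdict came back.

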